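# Tip the hinge pins into the caddy and park the tray in its corner

## Robot

A 6-joint arm with a two-finger parallel gripper is mounted at the origin on the work surface. World frame = base frame: x ahead of the robot, y to its left, z up, the work surface at z = 0. Lengths are in m, angles in rad, forces in N, time in s.
With the tool pointing down it reaches from about 0.375 to 0.9 m from the base axis. Payload 3.1 kg.
Tool frame: the origin (TCP) lies midway between the tips of the shut fingers; the grasp point (between the pads) lies 19 mm behind it; z points along the fingers, y is the line along which they close (so a half turn about z gives the same grasp; the last joint's range is limited). The gripper opens to 87 mm and grips with 3 to 60 N. Pads are 19 mm wide; open, the fingers measure 117 mm over their backs; the gripper's body (75 mm by 190 mm) begins 51 mm behind the grasp point.
Start: joints at [-0.178, 0.527, 1.433, -0, 1.181, -0.178], TCP at [0.625, 0, 0.223] pointing down, gripper open.
Joint ranges: [-3.08, 3.08], [-0.75, 2.2], [0.22, 2.44], [-1.43, 4.57], [0, 2.65], [-2.85, 2.85]. Speed limits (rad/s): [2.79, 2.79, 3.14, 3.14, 3.14, 3.14].

## Interface

Orientations are given as a unit quaternion [x, y, z, w].
In Python, from rig import robot gives the robot as it stands. The module is installed in compiled form; this text tells all that it offers.
- The arm moves only by the tool play_rows, never from a script. Its arguments are lists of equal length, an entry for each row: "gripper": the closure, from -1 (fully open) to 1 (shut); "delta_pos": the shift along the tool's x, y, z in cm, a list of three; "turn": the turn, a rotation vector about the tool's x, y, z in rad, a list of three. A call has 1 to 12 rows; each row is the pose to reach, as a shift and turn from the pose commanded when the call began, along the tool's axes at that moment; what a row does not reach only later rows make up. A row lasts 1/8 s, in which the tool goes at most 62.5 mm and 10.7 degrees, less where a joint would pass 70% of its speed; a pose out of reach is approached as far as the arm can. A call with a gripper value outside its range is refused whole. The fingers move at their own pace and stop on an object; "squeeze" is the grip in N (left out, the last holds). Time passes only in rows, so rows that repeat a pose let the fingers close. It gives the time, the measured TCP pose, the force, the opening and the grip force at its end, in the units of the state.
- robot.get_obs(): the state, without advancing time (a new reading comes with each control period).
- robot.camera(name): name is "scene" or "side" or "wrist"; returns a dict with "color" (384x512x3 uint8, red, green, blue), "vfov" (degrees; the focal length in pixels is half the picture's height over the tangent of half this angle, whatever the lens; pixels are square), "cx", "cy" (the principal point, pixels), "R" (3x3) and "t" (3): a world point X has camera coordinates R X + t. Camera axes: x right, y down, z forward; pixel columns grow to the right and rows downward; lengths in m; the calibration is good to about 2 mm. The wrist camera is an equidistant fisheye: a pixel r from the principal point sees the ray r / f radians off the axis. A picture is of the moment at which its call begins. There is no depth.
- robot.hand_in(): hands the job in; it is judged then, once.
The state is a dict: "time": time; "q": joint angles; "joint_velocities": joint speeds; "joint_torque": joint torques, N m; "position": TCP position; "tool_rot": TCP orientation; "ft_force": force on the tool from outside, world axes, zero at the start; "moment": the same for the moment, N m; "grip_width": finger opening in m; "grip_force": force on a finger pad.
Only numpy, scipy, OpenCV 4.12 (cv2) and the standard library are available. Lean on these libraries where they do the work, as an engineer would, in place of code of your own. Each camera call takes 0.05 s, during which the arm holds its last target. There are 200 camera calls.

## Task

Pick up the clear scoop-fronted tray by its grip, hold it over the empty front bay of the clear screw caddy and tip it, scoop front down, to about 35 degrees (never past 50) so that both hinge pins roll out into that bay while the grey hinge stays in the tray's back compartment. Then bring the tray level again, set it down on the crate and push it snug against both wooden strips of the corner stop. Leave the anvil, the hammer and the punch where they are.

Things in the scene. Friction and masses are not known exactly. Their poses are not given: they have to be found in the camera images.
- tray: clear plastic tray on the crate, 124 (x) x 80 (y) x 34 mm (z), 3 mm walls, 0.15-0.25 kg. Origin: centre of its underside. Its front end (-x) is a scoop: from x = -32 mm the floor rises (20 degrees) to a lip 14 mm high at x = -62 mm; things roll out once tipped well past 20 degrees, or if jerked. A divider at x = +12 mm, rising into the grip, closes off the back compartment (x 14 to 59 mm)
- tray_grip (a point): point to grip, at x = +12 mm, z = 60 mm in the tray: in an upright grey plate 10 mm thick (along the tray's x), 44 mm wide (along y), its top at z = 80 mm, free of the walls from z = 34 mm up
- tray_lip (a point): middle of the tray's scoop lip, at x = -62 mm, z = 14 mm in the tray
- caddy: lower level of the clear screw caddy, loose, 0.6 kg, open-topped box 150 (x) x 120 (y) x 45 mm (z), walls 4 mm, standing on the crate. Origin: centre of its underside. A full-height divider at x = +32 mm parts the empty front bay (towards -x) from a narrow rear bay full of screws
- caddy_bay (a point): centre of the floor of the caddy's empty front bay (4 mm above its underside); the bay is 101 mm (x) by 112 mm (y) inside, its rim 41 mm above this point; axes as the caddy's
- stops: corner stop fixed to the crate: two wooden strips 16 mm wide and 18 mm high in an L. Origin: on the crate top, exactly where the tray's origin lies when the tray, its axes parallel to these, is snug against both strips (tray rear end against the strip at +x, tray +y side against the strip at +y)
- stop_corner (a point): inside corner of the two strips at crate-top level, x = +62 mm, y = +40 mm from the origin of the stops; the strips' inner faces run from here 80 mm towards -y and 124 mm towards -x
- pin_a: steel hinge pin, plain round bar 10 mm diameter, 48 mm long, 30 g, lying across the front compartment of the tray. Origin: its centre; its length is along its y
- pin_b: second, equal steel hinge pin, lying behind the first. Origin: its centre; its length is along its y
- hinge: grey folded butt hinge, 34 x 56 x 9 mm, 50 g, lying in the back compartment of the tray. Origin: centre of its underside; knuckle along its y
- anvil: small steel bench anvil, 75 x 135 x 64 mm with its horn to -y, at the far side of the crate. Origin: centre of its underside. Bystander
- hammer: white nylon-headed hammer lying along its y, 216 mm long, head 85 mm wide, 32 mm high. Origin: on the crate under the handle, 70 mm from the head axis. Bystander
- punch: stainless pin punch lying along its y, 120 mm long, 12 mm diameter. Origin: its middle, on the crate. Bystander
Not all that is in view belongs to the job. What is shaped like the tray but green, orange or red is not meant.

How it is judged:
On the way, in this order (a step that is already met when the one before it is completed fails the run):
1. the tray is tipped to about 35 degrees (27 to 45) with its lip over the caddy's front bay (angle between tray's own z axis and vertical between 0.47 and 0.79 rad and z of tray_lip in the frame of caddy_bay above 0.03 m and horizontal distance between tray_lip and caddy_bay below 0.08 m), for 0.2 s.
2. both pins lie in the caddy's front bay and the tray is level again (within 6 degrees), the hinge still in its back compartment (x of pin_a in the frame of caddy_bay between -0.05 and 0.05 m and y of pin_a in the frame of caddy_bay between -0.056 and 0.056 m and z of pin_a in the frame of caddy_bay between 0 and 0.035 m and x of pin_b in the frame of caddy_bay between -0.05 and 0.05 m and y of pin_b in the frame of caddy_bay between -0.056 and 0.056 m and z of pin_b in the frame of caddy_bay between 0 and 0.035 m and x of hinge in the frame of tray between 0.012 and 0.062 m and y of hinge in the frame of tray between -0.04 and 0.04 m and z of hinge in the frame of tray between 0 and 0.034 m and angle between tray's own z axis and vertical below 0.105 rad), for 0.2 s.
At the end, for the whole second after the job is handed in: Both pins lie in the caddy's front bay and the caddy stands flat; the hinge lies in the tray's back compartment; the tray stands flat on the crate, released and at rest, snug in the corner stop: its origin within 5 mm of the stops' origin, turned less than 0.05 rad from the strips (x of pin_a in the frame of caddy_bay between -0.05 and 0.05 m and y of pin_a in the frame of caddy_bay between -0.056 and 0.056 m and z of pin_a in the frame of caddy_bay between 0 and 0.035 m and x of pin_b in the frame of caddy_bay between -0.05 and 0.05 m and y of pin_b in the frame of caddy_bay between -0.056 and 0.056 m and z of pin_b in the frame of caddy_bay between 0 and 0.035 m and x of hinge in the frame of tray between 0.012 and 0.062 m and y of hinge in the frame of tray between -0.04 and 0.04 m and z of hinge in the frame of tray between 0 and 0.034 m and angle between tray's own z axis and vertical below 0.04 rad and horizontal distance between tray and stops below 0.005 m and z of tray in the frame of stops below 0.004 m and angle between the x axis of tray and the x axis of stops, either way round below 0.05 rad and angle between caddy's own z axis and vertical below 0.05 rad and linear speed of tray below 0.02 m/s and linear speed of each of pin_a, pin_b below 0.05 m/s); the robot touches nothing.
It fails at once if the tray is tipped past 50 degrees (angle between tray's own z axis and vertical above 0.88 rad).
It fails at once if the anvil is moved by more than 15 mm (distance of anvil from where it was at the start of the episode above 0.015 m).
It fails at once if the hammer is moved by more than 15 mm (distance of hammer from where it was at the start of the episode above 0.015 m).
It fails at once if the punch is moved by more than 15 mm (distance of punch from where it was at the start of the episode above 0.015 m).
It also fails if it takes over 72 s, if anything falls off the work surface, if the arm or the gripper's body presses on something with over 40 N, if the wrist force passes 120 N, or if a joint passes its speed limit or range.

## Working session

There is one attempt and no reset: what is moved stays moved. The work goes in short steps, Python scripts to look and compute and a tool call to move; the robot and the scene stay as the last step left them, time stands still between calls to the robot, and variables do not carry over. Pictures are saved under pics/ and viewed, at most 11 in all, crops included, and the job is handed in when it is done.

Besides the shell and the picture viewer there is one more tool, called after "Call:" as a command line: name --argument value ..., lists and objects as JSON in quotes. play_rows: Moves the arm, as the interface text tells. Its arguments: {"type":"object","properties":{"gripper":{"type":"array","items":{"type":"number"}},"delta_pos":{"type":"array","items":{"type":"array","items":{"type":"number"}}},"turn":{"type":"array","items":{"type":"array","items":{"type":"number"}}},"squeeze":{"type":"number"}},"required":["gripper","delta_pos","turn"]}

```bash
mkdir -p pics; cat > h.py <<'E'
import numpy as np, cv2, pickle
from rig import robot
def snap(n,tag):
    c=robot.camera(n); pickle.dump(c,open(f'{tag}.pkl','wb')); cv2.imwrite(f'pics/{tag}.png',c['color'][:,:,::-1]); return c
def load(tag): return pickle.load(open(f'{tag}.pkl','rb'))
def ray(c,u,v,wrist=False):
    f=c['color'].shape[0]/2/np.tan(np.radians(c['vfov'])/2)
    x,y=(u-c['cx'])/f,(v-c['cy'])/f
    if wrist:
        r=np.hypot(x,y); s=np.sin(r)/r if r>1e-9 else 1; d=np.array([x*s,y*s,np.cos(r)])
    else: d=np.array([x,y,1.])
    R=np.array(c['R']);t=np.array(c['t'])
    return -R.T@t, R.T@(d/np.linalg.norm(d))
def onz(c,u,v,z,wrist=False):
    o,d=ray(c,u,v,wrist); return o+d*(z-o[2])/d[2]
def tri(*rs):
    A=0;b=0
    for o,d in rs:
        P=np.eye(3)-np.outer(d,d);A=A+P;b=b+P@o
    X=np.linalg.solve(A,b); return X,[float(np.linalg.norm((np.eye(3)-np.outer(d,d))@(X-o))) for o,d in rs]
def proj(c,X,wrist=False):
    f=c['color'].shape[0]/2/np.tan(np.radians(c['vfov'])/2)
    p=np.array(c['R'])@np.array(X)+np.array(c['t'])
    if wrist:
        r=np.hypot(p[0],p[1]);k=np.arctan2(r,p[2])/r;return c['cx']+f*k*p[0],c['cy']+f*k*p[1]
    return c['cx']+f*p[0]/p[2],c['cy']+f*p[1]/p[2]
E
python3 - <<'E'
from h import *
for n in ['scene','side','wrist']:
    c=snap(n,n+'0'); o=ray(c,c['cx'],c['cy']); print(n,c['vfov'],c['cx'],c['cy'],o)
    cv2.imwrite(f'pics/{n}0b.png',cv2.resize(c['color'][:,:,::-1],(800,600),interpolation=cv2.INTER_CUBIC))
s=robot.get_obs();print(s)
E
```

```text
scene 50.139121289859254 249.69679193436116 189.9517254402662 (array([ 0.82161949, -0.72005367,  0.88093765]), array([-0.32407064,  0.59880023, -0.7324046 ]))
side 45.984181192168606 245.33164848676861 193.31128815864116 (array([-0.19897452, -1.05245435,  0.94045716]), array([ 0.46899909,  0.65941182, -0.58755076]))
wrist 65.70646984690485 248.92454460095914 187.89902182918857 (array([0.62487205, 0.06637656, 0.38317965]), array([-0.00121228, -0.24326358, -0.96995946]))
{'time': 0.15, 'q': array([-1.78489237e-01,  5.28251841e-01,  1.43364041e+00, -2.82482477e-05,
        1.18142892e+00, -1.78516683e-01]), 'joint_velocities': array([ 0.00205099, -0.00274485, -0.00617929, -0.0007646 ,  0.00144919,
       -0.00057357]), 'joint_torque': array([ 9.14956272e-04, -4.40429199e+01, -1.76841742e+01,  6.33679633e-02,
        5.52540855e-02, -1.06930895e-04]), 'position': array([6.24410443e-01, 1.34440124e-04, 2.21786614e-01]), 'tool_rot': array([ 7.07093014e-01,  7.07120020e-01, -5.03632379e-04, -7.02470332e-04]), 'ft_force': array([-0.92269585, -0.90695697, -0.1255153 ]), 'moment': array([-0.04526354, -0.01324382, -0.02197558]), 'grip_force': 0.0, 'grip_width': 0.08702018419875324}
```

View pics/scene0b.png

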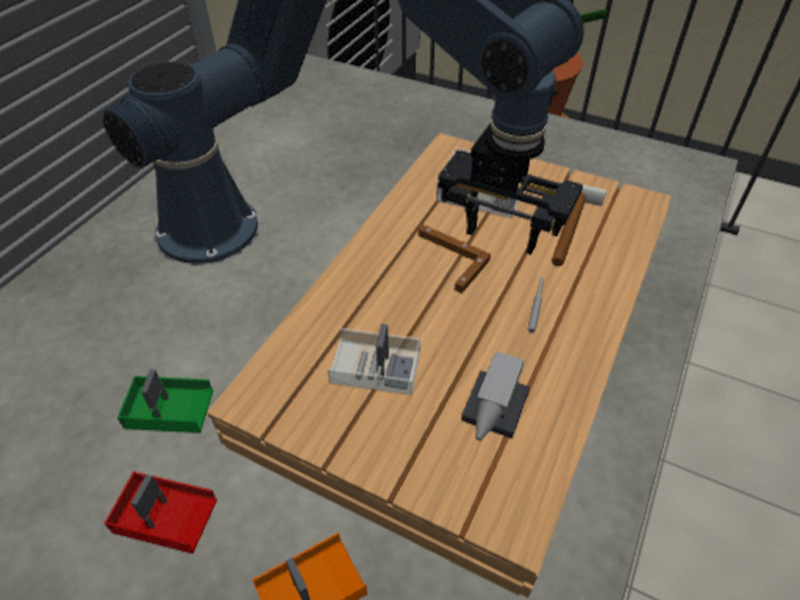

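View pics/side0b.png

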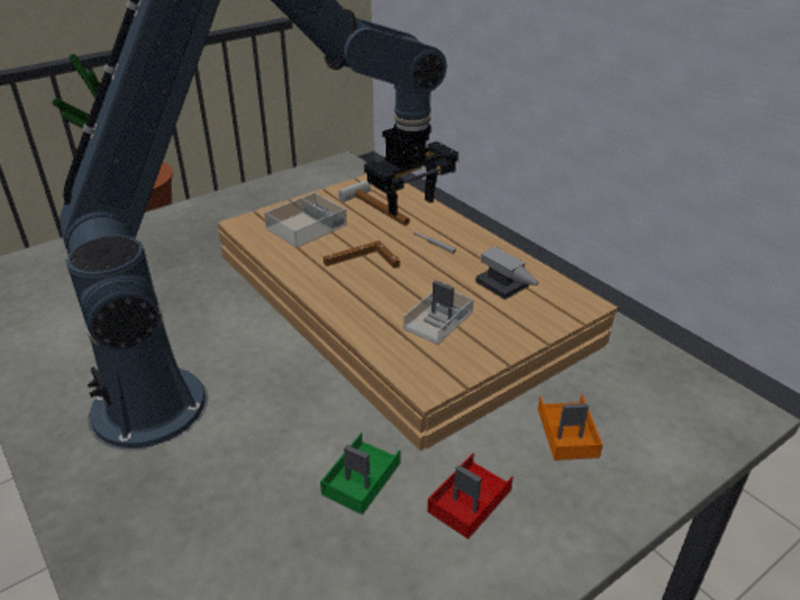

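View pics/wrist0b.png

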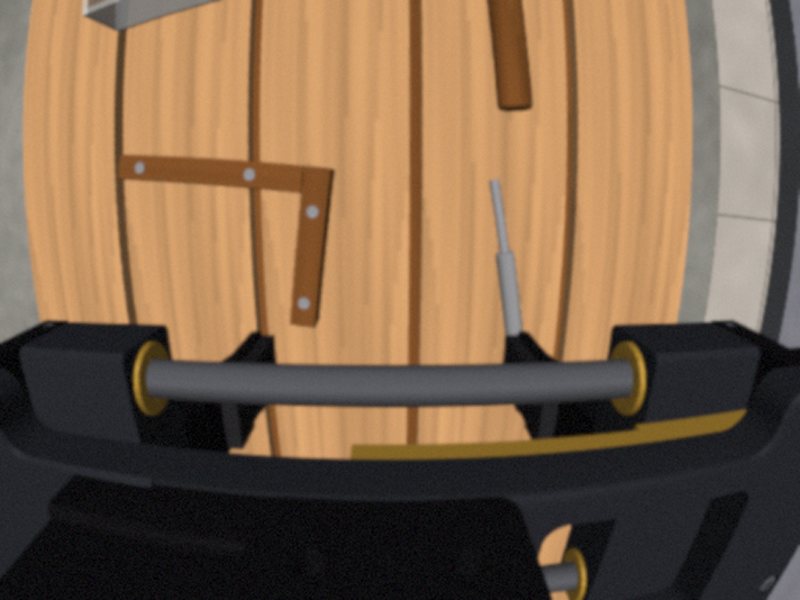

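Scene (800x600 view): tray about (375,360), stop corner about (487,257), anvil (497,395), punch (537,305). Side: caddy at (305,220), tray (438,315), stop corner (380,243). Wrist: L-stop with its corner at about (330,170), and the caddy just visible at top left.

```bash
python3 - <<'E'
from h import *
k=.64
a,b,w=load('scene0'),load('side0'),load('wrist0')
T=lambda n,*p:print(n,*tri(*[ray(c,u*k,v*k,c is w) for c,u,v in p]))
T('outer corner',(a,490,255),(b,380,241),(w,332,170))
T('crate?strip-y end',(w,120,158),(a,421,229),(b,324,262))
T('plate top centre',(a,384,328),(b,443,287))
for c,u,v in [(b,305,240),(b,278,210)]: print(onz(c,u*k,v*k,.1))
for u,v in [(330,380),(412,392),(343,330),(420,340)]: print('tray',onz(a,u*k,v*k,.1))
E
```

```text
outer corner [0.59198573 0.07145474 0.11406154] [0.0009630582063910304, 0.0015569728053691292, 0.0007745926020855082]
crate?strip-y end [0.45041698 0.0873351  0.10643563] [0.003750656458149634, 0.0012314052910867756, 0.0038710225891468485]
plate top centre [ 0.53354147 -0.21134291  0.17571153] [0.007913101662528612, 0.007913101662528487]
[0.4702387 0.1965674 0.1      ]
[0.49078077 0.36110881 0.1       ]
tray [ 0.47420588 -0.27151352  0.1       ]
tray [ 0.59224743 -0.23552997  0.1       ]
tray [ 0.44242909 -0.17912971  0.1       ]
tray [ 0.56035231 -0.14234995  0.1       ]
```

Call:
play_rows --gripper '[-1,-1,-1,-1,-1,-1]' --delta_pos '[[4,-2,-2],[8,-5,-4],[13,-7,-6],[18,-9,-8],[18,-9,-8],[18,-9,-8]]' --turn '[[0,0,0],[0,0,0],[0,0,0],[0,0,0],[0,0,0],[0,0,0]]'

```text
time: 0.9
position: [0.5348, 0.1799, 0.3022]
tool_rot: [0.707, 0.707, -0.0, 0.0]
ft_force: [-0.3, -0.0, 0.1]
grip_width: 0.0872
grip_force: 0.0
```

```bash
python3 - <<'E'
from h import *
c=snap('wrist','w1');cv2.imwrite('pics/w1b.png',cv2.resize(c['color'][:,:,::-1],(800,600),interpolation=cv2.INTER_CUBIC))
a=snap('scene','scene1');b=snap('side','side1')
E
```

Call:
play_rows --gripper '[-1,-1,-1,-1,-1,-1,-1,-1,-1]' --delta_pos '[[-6,0,0],[-12,0,0],[-18,0,0],[-24,0,0],[-30,0,0],[-36,0,0],[-40,0,0],[-40,0,0],[-40,0,0]]' --turn '[[0,0,0],[0,0,0],[0,0,0],[0,0,0],[0,0,0],[0,0,0],[0,0,0],[0,0,0],[0,0,0]]'

```text
time: 2.17
position: [0.5343, -0.2203, 0.3018]
tool_rot: [0.708, 0.706, 0.0, -0.001]
ft_force: [0.1, 0.5, 0.2]
grip_width: 0.0871
grip_force: 0.0
```

```bash
python3 - <<'E'
from h import *
c=snap('wrist','w2');cv2.imwrite('pics/w2b.png',cv2.resize(c['color'][:,:,::-1],(800,600),interpolation=cv2.INTER_CUBIC))
a=snap('scene','scene2');b=snap('side','side2')
print(robot.get_obs()['position'])
A=cv2.resize(load('scene1')['color'][195:270,195:285,::-1],None,fx=4.4,fy=4.4,interpolation=cv2.INTER_CUBIC)
B=cv2.resize(load('side1')['color'][170:230,245:315,::-1],None,fx=5,fy=5,interpolation=cv2.INTER_CUBIC)
C=cv2.resize(b['color'][110:180,160:265,::-1],None,fx=4,fy=4,interpolation=cv2.INTER_CUBIC)
im=np.zeros((600,800,3),np.uint8)
im[:A.shape[0],:A.shape[1]]=A;im[:B.shape[0],400:400+B.shape[1]]=B[:, :400]
D=C[:265];im[335:335+D.shape[0],:C.shape[1]]=D
cv2.imwrite('pics/comb.png',im)
E
```

```text
[ 0.53481614 -0.21892954  0.30239722]
```

View pics/w1b.png

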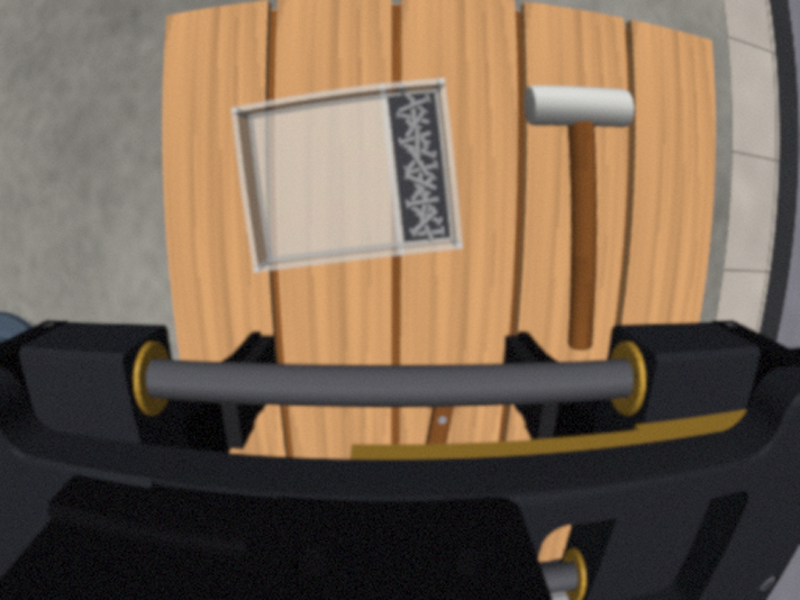

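View pics/w2b.png

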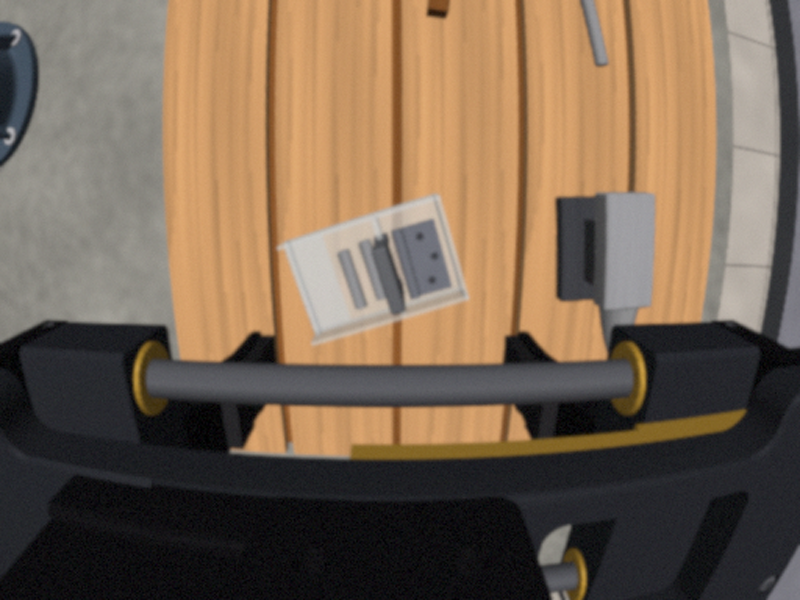

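View pics/comb.png

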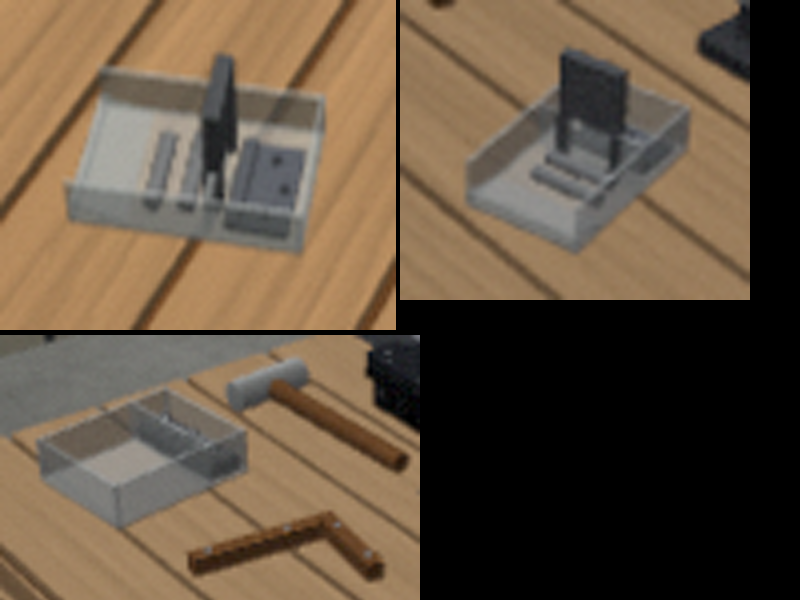

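Wrist over caddy: rim corners (233,108), (443,80), (461,246), (257,270), the screws bay at +x. Wrist over tray: rim corners (280,246), (437,195), (467,297), (314,343), and the plate from (378,235) to (400,312). The crops show the same corners from scene and side, with both pins in front and the hinge in the back.

```bash
python3 - <<'E'
from h import *
k=.64
w0,w1,w2,s1,d1,d2,s0=[load(x) for x in['wrist0','w1','w2','scene1','side1','side2','scene0']]
W=lambda c,u,v:ray(c,(u+.5)*k-.5,(v+.5)*k-.5,True)
S=lambda u,v:ray(s1,195+u/4.4-.4,195+v/4.4-.4)
D=lambda u,v:ray(d1,245+(u-400)/5-.4,170+v/5-.4)
C=lambda u,v:ray(d2,160+u/4-.4,110+(v-335)/4-.4)
r=lambda x:np.round(x,4)
def run(t,L):
    P=[]
    for n,*q in L:
        X,e=tri(*q);P.append(X);print(t,n,r(X),r(e))
    return np.array(P)
c=run('caddy',[('-x+y',W(w1,234,109),C(41,439)),('+x+y',W(w1,443,81),C(170,392)),('+x-y',W(w1,460,245),C(247,431)),('-x-y',W(w1,257,269),C(118,488))])
t=run('tray',[('-x+y',W(w2,281,247),S(103,70),D(468,168)),('+x+y',W(w2,436,197),S(325,97)),('+x-y',W(w2,466,296),S(303,213),D(690,106)),('-x-y',W(w2,315,342),S(69,186),D(576,214))])
p=run('plate',[('+y',W(w2,377,236),S(227,58),D(565,52)),('-y',W(w2,402,309),S(212,97),D(626,72))])
def yaw(P): 
    d=(P[1]+P[2]-P[0]-P[3])/2; e=(P[0]+P[1]-P[2]-P[3])/2
    print('mean',r(P.mean(0)),'len',r([np.linalg.norm(d),np.linalg.norm(e)]),'yaw',r([np.arctan2(d[1],d[0]),np.arctan2(-e[0],e[1])]))
yaw(c);yaw(t);d=p[0]-p[1];print('plate',r(p.mean(0)),np.linalg.norm(d),np.arctan2(-d[0],d[1]))
# stops strips in wrist0 top-plane: outer corner, ends
s=run('stop',[('outer',W(w0,332,170),C(331,513)),('yend',W(w0,120,156),C(190,550)),('xend',W(w0,318,325),C(383,562))])
for z in [s[:,2].mean()]:
  for n,u,v in [('outer',332,170),('yend out',120,155),('yend in',121,178),('inner',302,192),('xend out',318,326),('xend in',291,323)]:
    o,dd=W(w0,u,v);print(n,r(o+dd*(z-o[2])/dd[2]))
E
```

```text
caddy -x+y [0.4266 0.2992 0.1434] [0.0011 0.0011]
caddy +x+y [0.5738 0.3162 0.1378] [0.0016 0.0016]
caddy +x-y [0.5862 0.2001 0.1414] [0.0013 0.0013]
caddy -x-y [0.4399 0.183  0.1409] [0.001 0.001]
tray -x+y [ 0.4529 -0.2011  0.1276] [0.0016 0.0026 0.0019]
tray +x+y [ 0.5686 -0.1655  0.1334] [0.0011 0.0011]
tray +x-y [ 0.5924 -0.2389  0.133 ] [0.0012 0.0012 0.0018]
tray -x-y [ 0.476  -0.2751  0.1279] [0.0015 0.0014 0.0014]
plate +y [ 0.5281 -0.1924  0.1727] [0.0033 0.0019 0.0035]
plate -y [ 0.5404 -0.2341  0.183 ] [0.0021 0.0064 0.006 ]
mean [0.5066 0.2496 0.1409] len [0.1477 0.1168] yaw [0.1153 0.1102]
mean [ 0.5225 -0.2201  0.1305] len [0.1216 0.0773] yaw [0.3003 0.3077]
plate [ 0.5343 -0.2133  0.1778] 0.04472490826267279 0.2863187426157941
stop outer [0.5912 0.0726 0.1135] [0.0004 0.0004]
stop yend [0.4546 0.0895 0.1186] [0.0005 0.0005]
stop xend [ 0.5799 -0.0201  0.1141] [0.0011 0.0011]
outer [0.5918 0.0723 0.1154]
yend out [0.4521 0.0908 0.1154]
yend in [0.4524 0.0758 0.1154]
inner [0.574  0.06   0.1154]
xend out [ 0.581  -0.021   0.1154]
xend in [ 0.5642 -0.0193  0.1154]
```

Call:
play_rows --gripper '[-1,-1,-1,-1,-1,-1,-1,-1]' --delta_pos '[[0.3,-0.1,3],[0.3,-0.1,6],[0.3,-0.1,9],[0.3,-0.1,12],[0.3,-0.1,14],[0.3,-0.1,15.5],[0.3,-0.1,16.1],[0.3,-0.1,16.1]]' --turn '[[0,0,-0.1],[0,0,-0.2],[0,0,-0.303],[0,0,-0.303],[0,0,-0.303],[0,0,-0.303],[0,0,-0.303],[0,0,-0.303]]'

```text
time: 3.32
position: [0.5342, -0.2168, 0.1416]
tool_rot: [0.592, 0.806, -0.0, 0.0]
ft_force: [-0.8, 0.3, 0.4]
grip_width: 0.0872
grip_force: 0.0
```

```bash
python3 - <<'E'
from h import *
s=robot.get_obs();print(s['position'],s['tool_rot'],s['ft_force'])
c=snap('wrist','w3');cv2.imwrite('pics/w3b.png',cv2.resize(c['color'][:,:,::-1],(800,600),interpolation=cv2.INTER_CUBIC))
E
```

```text
[ 0.53417179 -0.21677793  0.14164973] [ 5.92116591e-01  8.05852306e-01 -4.42108541e-06  6.28813389e-05] [-0.83244847  0.34009755  0.38915846]
```

View pics/w3b.png

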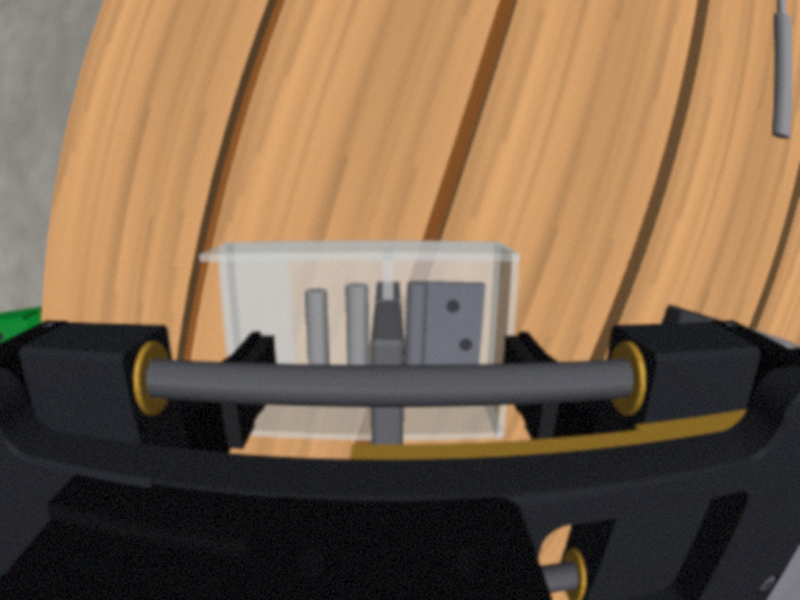

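The plate (375–402, 300–440) stands centred and square between the fingers; pins at x 317 and 357, hinge at (445,320). Close.

Call:
play_rows --gripper '[-0.5,0,0.4,0.6,0.8,1,1,1,1,1]' --delta_pos '[[0,0,0],[0,0,0],[0,0,0],[0,0,0],[0,0,0],[0,0,0],[0,0,0],[0,0,0],[0,0,0],[0,0,0]]' --turn '[[0,0,0],[0,0,0],[0,0,0],[0,0,0],[0,0,0],[0,0,0],[0,0,0],[0,0,0],[0,0,0],[0,0,0]]' --squeeze 45

```text
time: 4.62
position: [0.5339, -0.217, 0.1415]
tool_rot: [0.592, 0.806, -0.0, -0.0]
ft_force: [-1.4, 0.2, -0.2]
grip_width: 0.0098
grip_force: 45.0
```

```bash
cat > mv.py <<'E'
import numpy as np
from scipy.spatial.transform import Rotation as Ro
from h import robot
def pose(yaw,th):
    y=np.array([np.cos(yaw)*np.cos(th),np.sin(yaw)*np.cos(th),np.sin(th)])
    z=-np.array([-np.cos(yaw)*np.sin(th),-np.sin(yaw)*np.sin(th),np.cos(th)])
    return Ro.from_matrix(np.column_stack([np.cross(y,z),y,z]))
def plan(keys,cur=None):
    if cur is None: s=robot.get_obs();p0,R0=s['position'],Ro.from_quat(s['tool_rot']);print(p0,s['ft_force'])
    else: p0,R0=np.array(cur[0]),pose(*cur[1:])
    for p,yaw,th in keys:
        print(np.round(R0.inv().apply(np.array(p)-p0)*100,2),np.round((R0.inv()*pose(yaw,th)).as_rotvec(),3))
E
python3 - <<'E'
from mv import *
plan([((.534,-.217,.206),.303,0),((.5696,.2567,.206),.113,0)])
c=([.5696,.2567,.2],.113)
lip=np.array([.4961,.2484]);u=np.array([np.cos(.113),np.sin(.113)])
ks=[]
for d in [0,10,18,24,28,32,36]:
    t=np.radians(d);z=.167-.010*d/36
    o=74*np.array([np.cos(t),np.sin(t)])+31*np.array([-np.sin(t),np.cos(t)])
    ks.append((np.r_[lip+u*o[0]/1e3,z+o[1]/1e3],.113,t))
print();plan(ks,([.5696,.2567,.206],.113,0))
E
```

```text
[ 0.53390639 -0.21696092  0.1415334 ] [-1.35048058  0.19071137 -0.2209692 ]
[-0.01  0.01 -6.45] [-0. -0.  0.]
[44.14 17.54 -6.45] [-0.   -0.    0.19]

[0.  0.  0.8] [0. 0. 0.]
[ 0.   -0.65 -0.16] [-0.175  0.    -0.   ]
[ 0.   -1.32 -0.84] [-0.314 -0.     0.   ]
[ 0.   -1.9  -1.28] [-0.419  0.     0.   ]
[ 0.   -2.32 -1.53] [-0.489  0.     0.   ]
[ 0.   -2.76 -1.76] [-0.559  0.    -0.   ]
[ 0.   -3.23 -1.96] [-0.628  0.     0.   ]
```

Call:
play_rows --gripper '[1,1,1,1,1,1,1,1,1,1,1]' --delta_pos '[[0,0,-0.3],[0,0,-1],[0,0,-2],[0,0,-3.5],[0,0,-5],[0,0,-6],[1,0.4,-6.5],[3,1.2,-6.5],[5.5,2.2,-6.5],[8.5,3.4,-6.5],[12,4.8,-6.5]]' --turn '[[0,0,0],[0,0,0],[0,0,0],[0,0,0],[0,0,0],[0,0,0],[0,0,0],[0,0,0],[0,0,0.02],[0,0,0.04],[0,0,0.06]]'

```text
time: 6.0
position: [0.5432, -0.0855, 0.2058]
tool_rot: [0.616, 0.787, -0.0, -0.001]
ft_force: [-0.0, 0.0, -2.6]
grip_width: 0.0098
grip_force: 45.0
```

```bash
python3 - <<'E'
from mv import *
plan([((.5696,.2567,.206),.113,0)])
s=robot.get_obs();print(s['grip_width'],s['grip_force'])
E
```

```text
[ 0.54323591 -0.08553425  0.2058402 ] [-0.00894431  0.04449583 -2.60722057]
[3.259e+01 1.077e+01 2.000e-02] [-0.001 -0.002  0.129]
0.009813877530631251 44.998167380690575
```

Call:
play_rows --gripper '[1,1,1,1,1,1,1,1,1,1,1,1]' --delta_pos '[[2.5,0.8,0],[6,2,0],[9.5,3.2,0],[13,4.3,0],[16.5,5.5,0],[20,6.6,0],[23.5,7.8,0],[26.5,8.8,0],[29,9.6,0],[31,10.2,0],[32.2,10.6,0],[32.6,10.8,0]]' --turn '[[0,0,0.01],[0,0,0.02],[0,0,0.03],[0,0,0.05],[0,0,0.06],[0,0,0.075],[0,0,0.09],[0,0,0.1],[0,0,0.11],[0,0,0.12],[0,0,0.129],[0,0,0.129]]'

```text
time: 7.5
position: [0.5694, 0.2554, 0.206]
tool_rot: [0.665, 0.747, -0.001, -0.0]
ft_force: [-0.5, -0.1, -2.4]
grip_width: 0.0095
grip_force: 45.0
```

```bash
python3 - <<'E'
from mv import *; from h import *
plan([((.5696,.2567,.206),.113,0)])
a=snap('side','side3');b=snap('scene','scene3')
A=cv2.resize(a['color'][80:180,150:280,::-1],None,fx=4,fy=4,interpolation=cv2.INTER_CUBIC)
B=cv2.resize(b['color'][50:200,210:305,::-1],None,fx=2.9,fy=2.9,interpolation=cv2.INTER_CUBIC)
im=np.zeros((440,800,3),np.uint8);im[:400,:520]=A;im[:B.shape[0],522:522+B.shape[1]]=B
cv2.imwrite('pics/comb2.png',im)
E
```

```text
[0.56939351 0.25539653 0.20604478] [-0.49995944 -0.11894372 -2.42209923]
[0.13 0.04 0.  ] [-0.001  0.     0.003]
```

View pics/comb2.png

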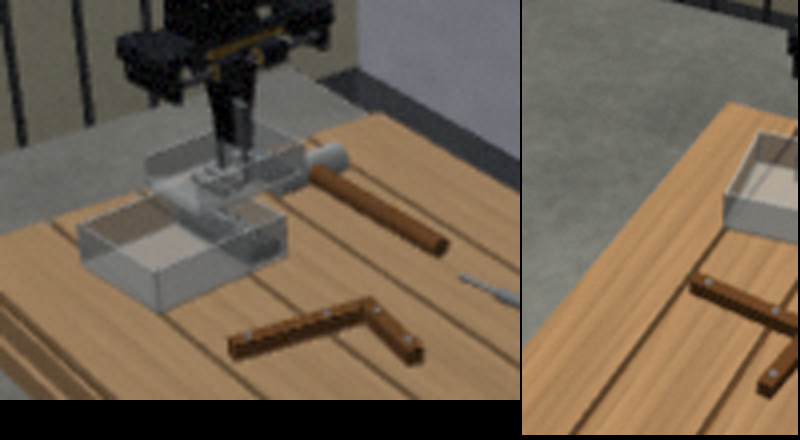

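The tray hangs level over the caddy's rear, lip around (155,195) over the bay, both pins still inside. Now tip slowly about the lip.

Call:
play_rows --gripper '[1,1,1,1,1,1,1,1,1,1,1,1]' --delta_pos '[[0.1,-0.1,0.6],[0.1,-0.3,0.3],[0.1,-0.6,-0.1],[0.1,-0.8,-0.3],[0.1,-1.0,-0.6],[0.1,-1.3,-0.8],[0.1,-1.45,-0.95],[0.1,-1.6,-1.05],[0.1,-1.75,-1.15],[0.1,-1.9,-1.28],[0.1,-2.1,-1.4],[0.1,-2.3,-1.53]]' --turn '[[-0.03,0,0],[-0.1,0,0],[-0.175,0,0],[-0.22,0,0],[-0.27,0,0],[-0.314,0,0],[-0.34,0,0],[-0.365,0,0],[-0.39,0,0],[-0.419,0,0],[-0.455,0,0],[-0.489,0,0]]'

```text
time: 9.1
position: [0.5473, 0.2526, 0.2218]
tool_rot: [0.646, 0.724, 0.181, 0.162]
ft_force: [0.4, 1.3, -3.0]
grip_width: 0.0094
grip_force: 45.0
```

```bash
python3 - <<'E'
from mv import *
lip=np.array([.4961,.2484]);u=np.array([np.cos(.113),np.sin(.113)])
ks=[]
for d in [32,36,38]:
    t=np.radians(d);z=.157
    o=74*np.array([np.cos(t),np.sin(t)])+31*np.array([-np.sin(t),np.cos(t)])
    ks.append((np.r_[lip+u*o[0]/1e3,z+o[1]/1e3],.113,t))
plan(ks)
E
```

```text
[0.5472666  0.25259451 0.22180414] [ 0.37864291  1.29893362 -2.97386444]
[ 0.16 -0.41 -0.3 ] [-0.068 -0.     0.001]
[ 0.16 -0.68 -0.79] [-0.138 -0.     0.001]
[ 0.16 -0.82 -1.03] [-0.173 -0.     0.001]
```

Call:
play_rows --gripper '[1,1,1,1,1,1,1,1,1,1,1]' --delta_pos '[[0,-0.2,-0.15],[0,-0.4,-0.3],[0,-0.55,-0.55],[0,-0.7,-0.8],[0,-0.7,-0.8],[0,-0.7,-0.8],[0,-0.7,-0.8],[0,-0.7,-0.8],[0,-0.7,-0.8],[0,-0.7,-0.8],[0,-0.7,-0.8]]' --turn '[[-0.034,0,0],[-0.068,0,0],[-0.103,0,0],[-0.138,0,0],[-0.138,0,0],[-0.138,0,0],[-0.138,0,0],[-0.138,0,0],[-0.138,0,0],[-0.138,0,0],[-0.138,0,0]]'

```text
time: 10.48
position: [0.5375, 0.2516, 0.2256]
tool_rot: [0.633, 0.71, 0.23, 0.205]
ft_force: [0.2, 0.2, -2.5]
grip_width: 0.0096
grip_force: 45.0
```

```bash
python3 - <<'E'
from mv import *; from h import *
plan([((.5375,.2531,.2256),.113,np.radians(36))])
a=snap('side','side4');b=snap('wrist','w4')
A=cv2.resize(a['color'][80:180,150:250,::-1],None,fx=4,fy=4,interpolation=cv2.INTER_CUBIC)
B=cv2.resize(b['color'][:220,50:450,::-1],(400,220))
im=np.zeros((400,800,3),np.uint8);im[:,:400]=A;im[:220,400:]=B
cv2.imwrite('pics/comb3.png',im)
E
```

```text
[0.53752817 0.25155726 0.22561356] [ 0.18971995  0.20520576 -2.4750978 ]
[0.15 0.01 0.01] [-0.001 -0.001  0.001]
```

View pics/comb3.png

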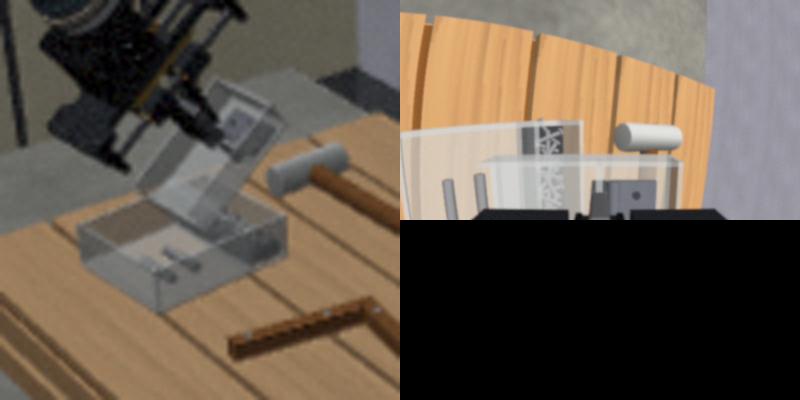

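Both pins lie in the caddy bay ((175,255) and (160,268) in the crop), the hinge still behind the divider. Level the tray.

```bash
python3 - <<'E'
from mv import *
ks=[]
lip=np.array([.4961,.2469]);u=np.array([np.cos(.113),np.sin(.113)])
for d in [36,27,18,9,0]:
    t=np.radians(d);z=.157+.02*(36-d)/36+.003
    o=74*np.array([np.cos(t),np.sin(t)])+31*np.array([-np.sin(t),np.cos(t)])
    ks.append((np.r_[lip+u*o[0]/1e3,z+o[1]/1e3],.113,t))
plan(ks)
print();plan([((.5105,.0196,.208),-.125,0),((.5105,.0196,.143),-.125,0)],([.5696,.2552,.208],.113,0))
E
```

```text
[0.53754164 0.2515417  0.22561048] [-0.33203955 -0.8795153  -2.85588018]
[ 0.01  0.17 -0.24] [-0.001 -0.001  0.001]
[0.01 0.86 0.55] [ 0.156 -0.001  0.001]
[0.   1.36 1.38] [ 0.313 -0.     0.001]
[0.   1.66 2.24] [ 0.47  -0.     0.001]
[0.   1.76 3.08] [ 0.627 -0.     0.001]

[-22.74  -8.53   0.  ] [0.    0.    0.238]
[-22.74  -8.53   6.5 ] [0.    0.    0.238]
```

Call:
play_rows --gripper '[1,1,1,1,1,1,1,1,1,1,1]' --delta_pos '[[0,0.2,-0.2],[0,0.5,0.1],[0,0.86,0.55],[0,1.1,0.95],[0,1.36,1.38],[0,1.5,1.8],[0,1.66,2.24],[0,1.7,2.66],[0,1.76,3.08],[0,1.76,3.08],[0,1.76,3.08]]' --turn '[[0,0,0],[0.08,0,0],[0.156,0,0],[0.235,0,0],[0.313,0,0],[0.39,0,0],[0.47,0,0],[0.55,0,0],[0.628,0,0],[0.628,0,0],[0.628,0,0]]'

```text
time: 11.95
position: [0.5691, 0.2552, 0.2108]
tool_rot: [0.666, 0.746, -0.0, -0.0]
ft_force: [-0.4, 0.7, -3.9]
grip_width: 0.0097
grip_force: 45.0
```

Call:
play_rows --gripper '[1,1,1,1,1,1,1,1,1,1,1]' --delta_pos '[[0,0,0],[0,0,0],[-1,-0.4,0],[-3.5,-1.3,0],[-7,-2.6,0],[-11,-4.1,0],[-15,-5.6,0],[-19,-7.1,0],[-21.5,-8.1,0],[-22.7,-8.5,0],[-22.7,-8.5,0]]' --turn '[[0,0,0],[0,0,0],[0,0,0.01],[0,0,0.04],[0,0,0.08],[0,0,0.12],[0,0,0.16],[0,0,0.2],[0,0,0.23],[0,0,0.238],[0,0,0.238]]'

```text
time: 13.32
position: [0.5111, 0.0195, 0.2113]
tool_rot: [0.75, 0.661, -0.0, -0.0]
ft_force: [-0.5, -0.2, -3.2]
grip_width: 0.0097
grip_force: 45.0
```

```bash
python3 - <<'E'
from mv import *; from h import *
plan([((.5105,.0196,.208),-.125,0),((.5105,.0196,.143),-.125,0)])
a=snap('side','side5');b=snap('wrist','w5');c=snap('scene','scene5')
A=cv2.resize(a['color'][90:200,160:300,::-1],None,fx=4,fy=4,interpolation=cv2.INTER_CUBIC)
B=cv2.resize(c['color'][90:210,220:340,::-1],None,fx=2,fy=2,interpolation=cv2.INTER_CUBIC)
im=np.zeros((440,800,3),np.uint8);im[:,:560]=A;im[:240,560:]=B
cv2.imwrite('pics/comb4.png',im)
E
```

```text
[0.51107022 0.01947161 0.21133332] [-0.45359255 -0.21511942 -3.1690953 ]
[ 0.01 -0.06  0.33] [-0.    -0.    -0.001]
[ 0.01 -0.06  6.83] [-0.    -0.    -0.001]
```

View pics/comb4.png

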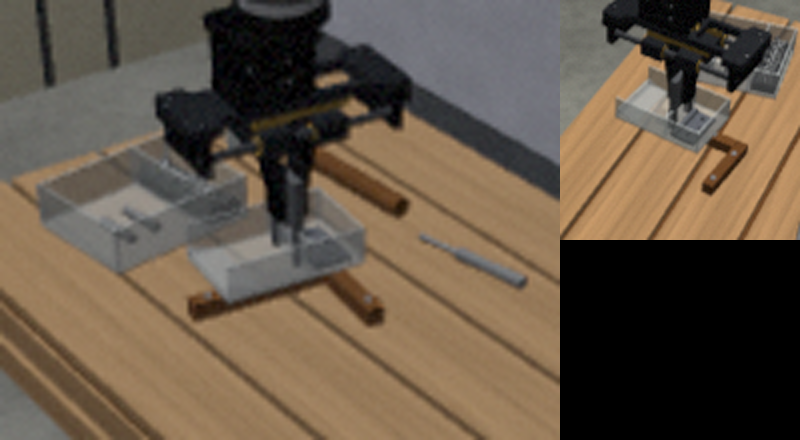

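Tray level above the L-stop, hinge in the back, pins at (130,215) and (122,233) in the caddy. Lower.

Call:
play_rows --gripper '[1,1,1,1,1,1,1,1,1,1]' --delta_pos '[[0,-0.1,1],[0,-0.1,2.5],[0,-0.1,4],[0,-0.1,5],[0,-0.1,5.8],[0,-0.1,6.3],[0,-0.1,6.6],[0,-0.1,6.8],[0,-0.1,6.9],[0,-0.1,6.9]]' --turn '[[0,0,0],[0,0,0],[0,0,0],[0,0,0],[0,0,0],[0,0,0],[0,0,0],[0,0,0],[0,0,0],[0,0,0]]'

```text
time: 14.72
position: [0.51, 0.0201, 0.1422]
tool_rot: [0.75, 0.662, -0.0, -0.0]
ft_force: [-0.6, -0.5, -3.5]
grip_width: 0.0096
grip_force: 45.0
```

Call:
play_rows --gripper '[1,1,1,1]' --delta_pos '[[0,0,0.05],[0,0,0.1],[0,0,0.1],[0,0,0.1]]' --turn '[[0,0,0],[0,0,0],[0,0,0],[0,0,0]]'

```text
time: 15.22
position: [0.51, 0.0201, 0.1415]
tool_rot: [0.75, 0.662, -0.0, -0.0]
ft_force: [-0.9, 0.0, 3.0]
grip_width: 0.0096
grip_force: 45.0
```

Call:
play_rows --gripper '[1,1,1,1,1,1,1]' --delta_pos '[[0,0.2,0],[0,0.4,0],[0,0.5,0],[0,0.6,0],[0,0.7,0],[0,0.8,0],[0,0.8,0]]' --turn '[[0,0,0],[0,0,0],[0,0,0],[0,0,0],[0,0,0],[0,0,0],[0,0,0]]'

```text
time: 16.1
position: [0.5153, 0.0197, 0.1416]
tool_rot: [0.749, 0.662, -0.002, -0.002]
ft_force: [-5.1, 0.8, 10.0]
grip_width: 0.0095
grip_force: 45.0
```

Contact with the +x strip. Now +y.

Call:
play_rows --gripper '[1,1,1,1,1,1,1]' --delta_pos '[[0.2,0,0],[0.4,0,0],[0.5,0,0],[0.6,0,0],[0.7,0,0],[0.8,0,0],[0.8,0,0]]' --turn '[[0,0,0],[0,0,0],[0,0,0],[0,0,0],[0,0,0],[0,0,0],[0,0,0]]'

```text
time: 16.98
position: [0.5184, 0.0257, 0.1416]
tool_rot: [0.749, 0.662, -0.002, 0.0]
ft_force: [-3.9, -5.8, 7.1]
grip_width: 0.0096
grip_force: 45.0
```

Call:
play_rows --gripper '[1,1,1,1,1]' --delta_pos '[[0.15,0.15,-0.05],[0.3,0.3,-0.05],[0.4,0.4,-0.05],[0.4,0.4,-0.05],[0.4,0.4,-0.05]]' --turn '[[0,0,0],[0,0,0],[0,0,0],[0,0,0],[0,0,0]]'

```text
time: 17.6
position: [0.5187, 0.0269, 0.1419]
tool_rot: [0.749, 0.663, -0.007, -0.001]
ft_force: [-13.6, -14.6, 12.8]
grip_width: 0.0097
grip_force: 45.1
```

Snug: the position saturates within 1 mm of the measured stop. Relax and release.

Call:
play_rows --gripper '[1,1,1,0.7,0.5,0.3,0.3,0.3]' --delta_pos '[[-0.2,-0.2,0],[-0.4,-0.4,0.05],[-0.4,-0.4,0.05],[-0.4,-0.4,0.05],[-0.4,-0.4,0.05],[-0.4,-0.4,0.05],[-0.4,-0.4,0.05],[-0.4,-0.4,0.05]]' --turn '[[0,0,0],[0,0,0],[0,0,0],[0,0,0],[0,0,0],[0,0,0],[0,0,0],[0,0,0]]'

```text
time: 18.6
position: [0.5189, 0.0272, 0.141]
tool_rot: [0.75, 0.662, -0.0, -0.0]
ft_force: [-0.3, 0.5, -0.7]
grip_width: 0.0299
grip_force: 0.0
```

Call:
play_rows --gripper '[0.3,0.3,0.3,0.3,0.3,0.3]' --delta_pos '[[0,0,-1],[0,0,-3],[0,0,-6],[-3,0,-10],[-6,0,-13],[-6,0,-13]]' --turn '[[0,0,0],[0,0,0],[0,0,0],[0,0,0],[0,0,0],[0,0,0]]'

```text
time: 19.35
position: [0.5134, -0.0343, 0.2743]
tool_rot: [0.75, 0.661, 0.002, 0.003]
ft_force: [-0.3, 0.1, -0.3]
grip_width: 0.0305
grip_force: 0.0
```

```bash
python3 - <<'E'
from mv import *; from h import *
a=snap('side','side6');b=snap('wrist','w6');print(robot.get_obs()['position'],robot.get_obs()['ft_force'])
A=cv2.resize(a['color'][100:200,160:270,::-1],None,fx=3.6,fy=3.6,interpolation=cv2.INTER_CUBIC)
B=cv2.resize(b['color'][:260,60:380,::-1],None,fx=1.25,fy=1.25,interpolation=cv2.INTER_CUBIC)
im=np.zeros((400,800,3),np.uint8);im[:360,:396]=A;im[:325,400:]=B
cv2.imwrite('pics/comb5.png',im)
E
```

```text
[ 0.51113521 -0.03207502  0.27114229] [-0.57587708 -0.3250218  -0.51340847]
```

View pics/comb5.png

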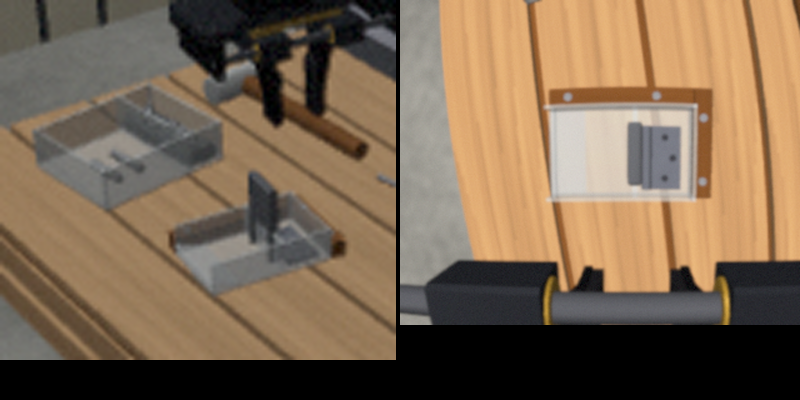

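The tray stands in the L flush with both strips (rim corners (547,105), (697,105), (697,200), (549,200)), hinge inside, both pins in the caddy at (125,158) and (112,172). Quick numeric check of the fit, then hand in.

```bash
python3 - <<'E'
from h import *
c=load('w6')
g=lambda u,v,z:onz(c,60+(u-400)/1.25-.4,v/1.25-.4,z,True)[:2]
P=np.array([g(547,106,.131),g(697,106,.131),g(696,199,.131),g(549,199,.131)])
d=(P[1]+P[2]-P[0]-P[3])/2
S=[g(549,90,.115),g(711,90,.115),g(711,198,.115)]
e=S[1]-S[0];y=np.arctan2(e[1],e[0]);R=np.array([[np.cos(y),-np.sin(y)],[np.sin(y),np.cos(y)]])
print('tray',P.mean(0),np.arctan2(d[1],d[0]),np.linalg.norm(d));print('stops',S[1]-R@[.078,.056],y)
E
```

```text
tray [0.50821534 0.02818782] -0.13171288405442635 0.12243552202834786
stops [0.50572182 0.02727737] -0.13013726173800913
```

```bash
python3 -c "
from rig import robot
print(robot.hand_in())"
```

```text
the job is handed in; nothing more can be done
None
```

I handed the job in at about 19 s, with no verdict returned: both pins are in the caddy's front bay, the hinge is still in the tray's back compartment, and the tray is released against both strips (within about 3 mm, yaw matching).

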